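# Pin back a sprung belt tensioner at the marked hole

## Robot

A 6-joint arm with a two-finger parallel gripper is mounted at the origin on the work surface. World frame = base frame: x ahead of the robot, y to its left, z up, the work surface at z = 0. Lengths are in m, angles in degrees, forces in N, time in s.
With the tool pointing down it reaches from about 0.35 to 0.875 m from the base axis. Payload 4.2 kg.
Tool frame: the origin (TCP) lies at the very end of the fingers, on their centre line; the grasp point (between the pads) lies 19 mm behind it; z points along the fingers, y is the line along which they close (so a half turn about z gives the same grasp; the last joint's range is limited). The gripper opens to 87 mm and grips with 3 to 60 N. Pads are 19 mm wide; open, the fingers measure 117 mm over their backs; the gripper's body (75 mm by 190 mm) begins 51 mm behind the grasp point.
Start: joints at [83.514, 22.042, 0.453, 0, -68.411, -14.817], TCP at [0.227, 0.582, 0.183] pointing down, gripper open.
Joint ranges: [-179.83, 179.83], [-69.29, 118.12], [-61.27, 80.66], [-181.25, 117.63], [-171.15, -9.14], [-177.46, 177.46]. Speed limits (degrees/s): [159.86, 159.86, 180, 180, 180, 180].

## Interface

Orientations are given as a 3x3 rotation matrix whose columns are the frame's x, y, z axes.
In Python, from station import sense, cams, r gives the robot as it stands. The module is installed in compiled form; this text tells all that it offers.
- The arm moves only by the tool step_arm, never from a script. Its argument "targets" is text: rows parted by semicolons, each of 4 numbers parted by spaces: the shift along the tool's x, y, z in cm, then the turn about the tool's z in degrees. In form: x y z turn; .... A call has 1 to 12 rows; each row shifts and turns the commanded pose from where the row before left it, along the tool's axes as they then stand; what a row does not reach is not made up. A row lasts 1/12 s, in which the tool goes at most 41.7 mm and 7.16 degrees, less where a joint would pass 70% of its speed; a pose out of reach is approached as far as the arm can. A call with a gripper value outside its range is refused whole. "claw" is the finger opening in cm, from 0 to 8.7, set as the call begins (left out, the last holds). The fingers move at their own pace and stop on an object; the grip force is fixed at half the most. Time passes only in rows, so rows that do not move let the fingers close. It gives the time, the measured TCP pose, the force, the opening and the grip force at its end, in the units of the state.
- sense(): the state, without advancing time (a new reading comes with each control period).
- cams.capture(name): name is "scene" or "top"; returns a dict with "frame" (400x640x3 uint8, blue, green, red), "vertical_fov" (degrees; the focal length in pixels is half the picture's height over the tangent of half this angle, whatever the lens; pixels are square), "cx", "cy" (the principal point, pixels), "eye" and "rotation" of the camera in the world. Camera axes: x right, y down, z forward; pixel columns grow to the right and rows downward; lengths in m; the calibration is good to about 2 mm. A picture is of the moment at which its call begins. There is no depth.
- r.finish_job(): hands the job in; it is judged then, once.
The state is a dict: "time_s": time; "joints": joint angles; "joint_velocities": joint speeds; "effort": joint torques, N m; "tcp_pos": TCP position; "ee_rot": TCP orientation; "wrist_force": force on the tool from outside, world axes, zero at the start; "moment": the same for the moment, N m; "gripper_width": opening from 0.0 (shut) to 1.0 (fully open); "gripper_force": force on a finger pad.
Only numpy, scipy, OpenCV 4.12 (cv2) and the standard library are available. Lean on these libraries where they do the work, as an engineer would, in place of code of your own. Each camera call takes 0.05 s, during which the arm holds its last target. There are 200 camera calls.

## Task

The planer's drive unit is waiting for a new belt: hold its sprung tensioner arm back at the setting marked by the tall knurled nut. Take the straight-headed pin from the rack, use it to push the arm round against its spring until the pointer stands at the nut, feel for the stop hole there and seat the pin fully home, upright, so that the arm rests on it, then let go. Feel for the hole gently without bearing hard on the plate, do not push the arm on to the next hole, do not let it fly back, and leave everything else where it is.

Things in the scene. Friction and masses are not known exactly. Their poses are not given: they have to be found in the camera images.
- base: Drive unit bolted to the bench: grey plate 260 x 270 mm, 10 mm thick, origin at the centre of its underside. On it a fixed aluminium quadrant block (x -35 to 100 mm, 250 mm in y) whose flat top is 32 mm above the origin; the block is clamped in slots and may sit, with all its holes, up to 6 mm either way along the base's y (exact in x). Fixed pulley, 64 mm across, 44 mm high, at (-85, 95) mm.
- pivot (a point): The arm's pivot, at (-100, 0, 32) mm in the base, axes parallel to the base's. Round it, on a 150 mm radius, the quadrant has five upright stop holes at -0.30, -0.12, 0.06, 0.24, 0.42 rad from +x towards +y (before the block's shift of up to 6 mm along y, so feel for the hole). Holes: 11.2 mm diameter, 1.2 mm chamfer, 22 mm deep. A scale outside them has a long line at each hole.
- tensioner (a joint): Angle of the sprung arm about the pivot, rad: 0 at its rest stop, growing anticlockwise seen from above (base +x towards +y), end stop 1.25. Spring torque 0.36 N m at rest plus 0.6 N m per rad: pushing at the hole circle takes 2.5 to 7 N. Let go, it flies back to 0.
- blade: The dark steel arm, turning on the pivot: a bar 174 mm long, 20 mm wide, underside 8 mm and top 16 mm above the quadrant. Origin on the pivot axis, x along the arm, 0.52 rad clockwise of base x at rest. Pushed on its -y edge. A black roller, 52 mm across, at 85 mm, rises to 40 mm above the quadrant. A tongue at its end juts 18.5 mm to -y, 167 to 174 mm from the pivot; the pin goes inside it.
- pointer (a point): Reading point near the tongue's end, 172 mm from the pivot, 0.10 rad clockwise of the arm's centre line. A pin (10 mm shank) on the hole circle touching the arm's -y edge stands at the pointer's angle: joint value - 0.62 rad from base x.
- nut: The index: tall knurled steel nut, 15 mm across, 16 mm high, origin at its underside's centre on the quadrant's top, axes parallel to the base's. It stands 185 mm from the pivot beside one of the three middle holes, at that hole's stated angle; the true hole may lie up to 6 mm off along base y. The other two middle holes have flat screw heads 3 mm high instead.
- pin: The pin to use: steel, 80 mm long, 0.1 kg, origin at the centre of its lower tip, z towards the head. Shank 10 mm in diameter, 40 mm long, tip chamfered 2 mm; above it a plain straight cylindrical head, 18 mm in diameter, 40 mm long (grip at the head's middle, 60 mm from the tip). It stands 22 mm deep in the rack, with 2 mm play.
- rack: Fixed wooden pin rack 190 x 56 x 30 mm, origin at the centre of its underside, with three holes along its x axis at -60, 0 and 60 mm. The pins stand in any order.
- pin_ball: Another pin, with a 29 mm ball head, 70 mm long, in the rack. Leave it.
- pin_disc: Another pin, with a 38 mm flat disc head, 60 mm long, in the rack. Leave it.
- sheave: Loose steel vee pulley, 60 mm across, 24 mm high, lying on the base plate's near corner on the -y side, clear of the arm. Leave it.
- driver: Screwdriver on the bench. Leave it.
- tape: Tape measure on the bench, 65 mm high. Leave it.
- jar: Glass jar on the bench, 85 mm high. Leave it.
- glue: Glue bottle on the bench, 160 mm high. Leave it.

How it is judged:
By the outcome, as a careful person would: the job done as asked, in the order asked, and still so for the second after the job is handed in, with the robot touching nothing.
It also fails if it takes over 72 s, if anything falls off the work surface, if the arm or the gripper's body presses on something with over 40 N, if the wrist force passes 120 N, or if a joint passes its speed limit or range.

## Working session

There is one attempt and no reset: what is moved stays moved. The work goes in short steps, Python scripts to look and compute and a tool call to move; the robot and the scene stay as the last step left them, time stands still between calls to the robot, and variables do not carry over. Pictures are saved under pics/ and viewed, at most 11 in all, crops included, and the job is handed in when it is done.

Besides the shell and the picture viewer there is one more tool, called after "Emit:" as name(argument=value, ...), one argument or row to a line, values as JSON. step_arm: Moves the arm, as the interface text tells. Its arguments: {"type":"object","properties":{"targets":{"type":"string"},"claw":{"type":"number"}},"required":["targets"]}

```bash
mkdir -p pics
cat > h.py <<'E'
import numpy as np, cv2, math
from station import sense, cams, r
def cap(n):
    c=cams.capture(n); np.savez('%s.npz'%n,**{k:np.asarray(v) for k,v in c.items()}); return c
def ld(n): return dict(np.load('%s.npz'%n))
def f(c): return c['frame'].shape[0]/2/math.tan(math.radians(float(c['vertical_fov']))/2)
def ray(c,u,v):
    d=np.array([(u-c['cx'])/f(c),(v-c['cy'])/f(c),1.]); return np.array(c['eye']),np.array(c['rotation'])@d
def onz(c,u,v,z):
    e,d=ray(c,u,v); return e+d*(z-e[2])/d[2]
def proj(c,p):
    q=np.array(c['rotation']).T@(np.array(p)-c['eye']); return q[0]/q[2]*f(c)+c['cx'],q[1]/q[2]*f(c)+c['cy']
E
python3 - <<'E'
from h import *
for n in('scene','top'):
    c=cap(n); cv2.imwrite(f'pics/{n}0.png',c['frame']); print(n,c['eye'],np.round(c['rotation'],3).tolist(),c['vertical_fov'],c['cx'],c['cy'])
s=sense(); print(s)
E
```

```text
scene [ 1.35013874 -0.63237005  0.72464024] [[0.625, 0.42, -0.658], [0.78, -0.332, 0.53], [0.004, -0.845, -0.535]] 44.66432237687154 316.4940082230025 202.52380599053603
top [0.38882888 0.00329382 1.19379832] [[-0.015, -0.987, 0.157], [-1.0, 0.011, -0.026], [0.024, -0.157, -0.987]] 55.10695068615809 312.92996037974973 207.00623815978471
{'time_s': 0.1, 'joints': array([ 8.35142656e+01,  2.20864335e+01,  3.87616836e-01, -2.55828614e-02,
       -6.84107558e+01, -1.48162344e+01]), 'joint_velocities': array([-0.05819419, -0.02363246,  0.13402175,  0.08687246, -0.07780716,
        0.0045912 ]), 'effort': array([-4.98735026e-04, -3.91688347e+01,  1.87936538e+01,  4.23192590e+00,
        1.34864115e-02, -6.89171361e-05]), 'tcp_pos': array([0.22681772, 0.58173062, 0.18176761]), 'ee_rot': array([[ 9.31618931e-01, -3.63436063e-01, -6.28536454e-04],
       [-3.63436595e-01, -9.31617092e-01, -1.85322876e-03],
       [ 8.79748595e-05,  1.95493615e-03, -9.99998085e-01]]), 'wrist_force': array([ 0.25450328,  0.64169704, -0.47268559]), 'moment': array([ 0.02689731,  0.00636576, -0.01006737]), 'gripper_force': 0.0, 'gripper_width': 1.001075668232696}
```

View pics/scene0.png

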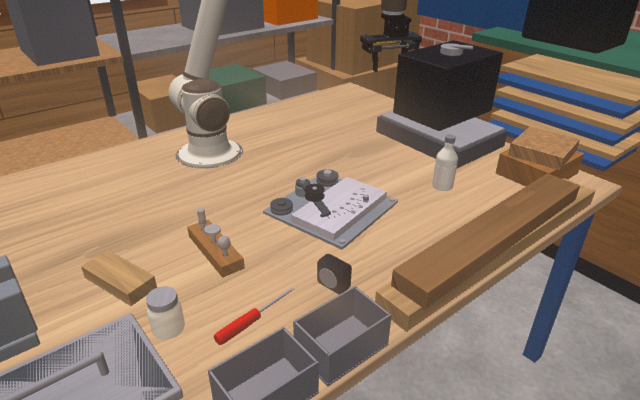

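View pics/top0.png

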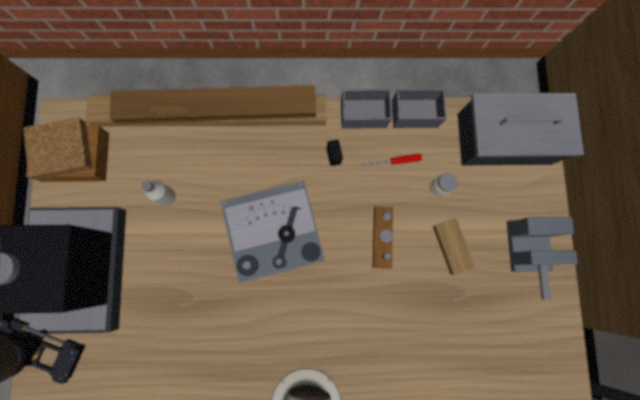

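The scene view shows the drive unit at about (330,210). The rack is at (215,245), with the straight pin nearest the robot at (201,215), then the disc, then the ball. In the top view the unit is at (272,232) and the straight pin at (386,257). Next I'll enlarge both.

Run:
```python
from h import *
t=ld('top')['frame'];s=ld('scene')['frame']
a=cv2.resize(t[170:290,210:410],None,fx=4,fy=4,interpolation=cv2.INTER_CUBIC)
cv2.imwrite('pics/c1.png',a)
b=cv2.resize(s[160:280,180:405],(790,421),interpolation=cv2.INTER_CUBIC)
cv2.imwrite('pics/c2.png',b)
```

```text
(no output)
```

View pics/c1.png

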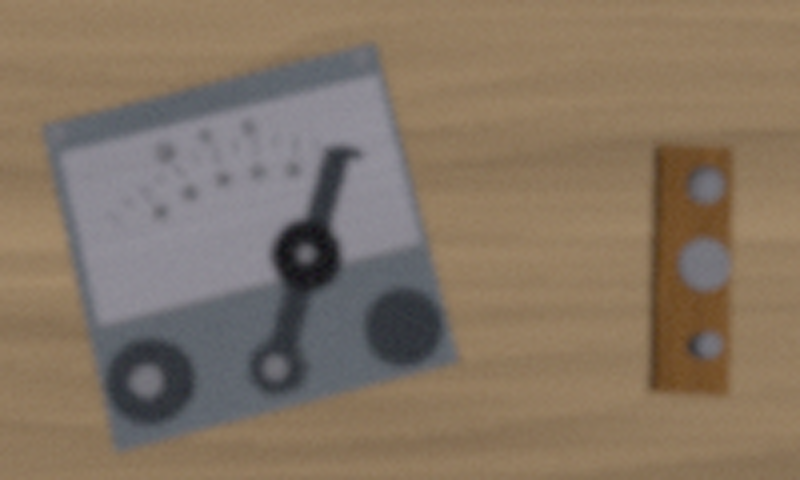

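View pics/c2.png

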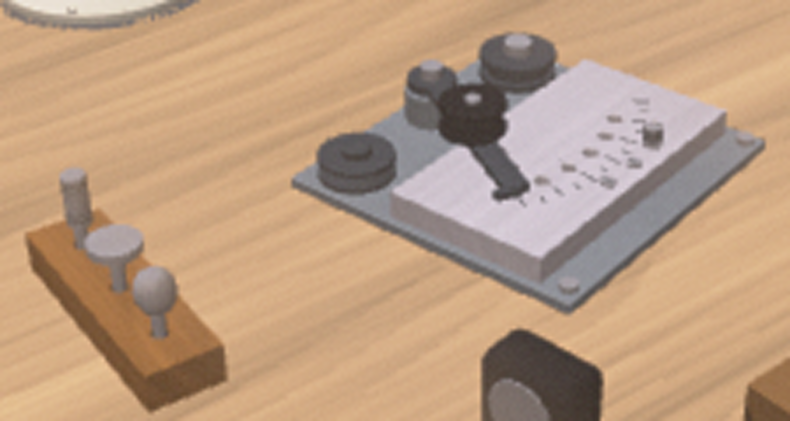

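The straight pin is nearest the robot (c1: 707,345). All five holes show, from (160,212) to (292,170), and the nut stands at (165,153). That puts it beside the second hole from the anticlockwise end, at 0.24 rad. Next I'll measure.

```bash
cat >> h.py <<'E'
def toppx(x,y): return (x+.5)/4-.5+210,(y+.5)/4-.5+170
def scpx(x,y): return (x+.5)*225/790-.5+180,(y+.5)*120/421-.5+160
def tri(a,ua,b,ub):
    A=[];B=[]
    for c,u in((a,ua),(b,ub)):
        e,d=ray(c,*u); d/=np.linalg.norm(d); P=np.eye(3)-np.outer(d,d); A.append(P);B.append(P@e)
    A=np.vstack(A);B=np.hstack(B); p=np.linalg.lstsq(A,B,rcond=None)[0]; return p,np.linalg.norm(A@p-B)
E
python3 - <<'E'
from h import *
t=ld('top');s=ld('scene');im=t['frame']
hsv=cv2.cvtColor(cv2.GaussianBlur(im,(3,3),0),cv2.COLOR_BGR2HSV)
sub=np.zeros(im.shape[:2],np.uint8); sub[170:290,210:335]=(hsv[170:290,210:335,1]<70)*255
cs,_=cv2.findContours(sub,cv2.RETR_EXTERNAL,cv2.CHAIN_APPROX_NONE); c=max(cs,key=cv2.contourArea)
w=np.array([onz(t,*p[0],.01)[:2] for p in c]).astype(np.float32)
print('plate',cv2.minAreaRect(w*1000), cv2.contourArea(c))
print('bbox',cv2.boundingRect(c))
# holes
g=cv2.cvtColor(im,cv2.COLOR_BGR2GRAY).astype(float)
H=[]
for x,y in((160,212),(190,193),(224,180),(258,172),(292,170)):
    u,v=toppx(x,y); u0,v0=round(u),round(v)
    p=g[v0-3:v0+4,u0-3:u0+4]; wt=np.clip(np.percentile(p,75)-p-8,0,None)
    yy,xx=np.mgrid[-3:4,-3:4]; wt=wt*(xx**2+yy**2<=10)
    u,v=u0+(wt*xx).sum()/wt.sum(),v0+(wt*yy).sum()/wt.sum()
    H.append(onz(t,u,v,.032)[:2]); print('hole',round(u,2),round(v,2),np.round(H[-1]*1000,1))
H=np.array(H); A=np.array([.42,.24,.06,-.12,-.30]); L=.15*np.c_[np.cos(A),np.sin(A)]
# rigid fit L->H
lm,hm=L.mean(0),H.mean(0);U,S,V=np.linalg.svd((L-lm).T@(H-hm)); R=(U@V).T
print('yaw',math.degrees(math.atan2(R[1,0],R[0,0])),'pivot(shifted)',(hm-R@lm)*1000,'res',np.round(((L-lm)@R.T+hm-H)*1000,1).tolist())
print('pivot cap',onz(t,*toppx(277,368),.06)[:2])
for n,a,b in(('nut',(165,153),(652,128)),('pintop',(707,345),(72,176))):
    print(n,tri(t,toppx(*a),s,scpx(*b)))
print('pintop@.088',onz(t,*toppx(708,345),.088),onz(s,*scpx(73,176),.088))
# scene holes
for q in((541,181),(568,167),(589,153),(605,136),(614,119)): print(np.round(onz(s,*scpx(*q),.032)*1000,1))
m=np.zeros(im.shape[:2],np.uint8); m[200:275,365:400]=((hsv[200:275,365:400,1]>130))*255
cs,_=cv2.findContours(m,cv2.RETR_EXTERNAL,cv2.CHAIN_APPROX_NONE); c=max(cs,key=cv2.contourArea)
print('rack',cv2.minAreaRect(np.array([onz(t,*p[0],.03)[:2]*1000 for p in c]).astype(np.float32)))
E
```

```text
plate ((505.8513488769531, 100.19402313232422), (265.0364990234375, 274.99462890625), 13.789639472961426) 7432.0
bbox (220, 180, 105, 104)
hole 249.66 222.51 [528.2 165.2]
hole 257.06 217.77 [542.5 142.9]
hole 265.37 214.42 [552.5 117.7]
hole 274.01 212.57 [557.9  91.4]
hole 282.88 211.99 [559.4  64.3]
yaw 13.661186881164262 pivot(shifted) [409.3155125   73.61136294] res [[-0.2, 0.2], [0.0, -0.2], [0.2, 0.0], [0.4, -0.1], [-0.4, 0.0]]
pivot cap [0.40876116 0.07493589]
nut (array([0.57146881, 0.16069134, 0.04622647]), np.float64(0.0011818799621140957))
pintop (array([ 0.41946187, -0.23733754,  0.08625483]), np.float64(0.002229167695548027))
pintop@.088 [ 0.42015293 -0.23626991  0.088     ] [ 0.42127502 -0.23907037  0.088     ]
[559.   62.4  32. ]
[557.   90.5  32. ]
[552.2 115.8  32. ]
[541.6 141.7  32. ]
[527.3 164.2  32. ]
rack ((480.35009765625, -237.44839477539062), (54.89334487915039, 184.775390625), 87.29644775390625)
```

Emit:
step_arm(
  targets="1.21 3.1 0 0;1.21 3.1 0 0;1.21 3.1 0 0;1.21 3.1 0 0;1.21 3.1 0 0;1.21 3.1 0 0;0 0 0 -7.1;0 0 0 -7.1;0 0 0 -7.1;3 2.8 0 0;3 2.8 0 0;3 2.8 0 0",
  claw=5,
)

```text
time_s: 1.1
tcp_pos: [0.3173, 0.2976, 0.1826]
ee_rot: [[1.0, 0.003, -0.0], [0.003, -1.0, -0.0], [-0.0, 0.0, -1.0]]
wrist_force: [-0.0, 1.5, 0.1]
gripper_width: 0.578
gripper_force: 0.0
```

Emit:
step_arm(
  targets="2.2 3.3 0 0;2.2 3.3 0 0;2.2 3.3 0 0;2.2 3.3 0 0;2.2 3.3 0 0;2.2 3.3 0 0;-0.5 3.4 0 0;-0.5 3.4 0 0;-0.5 3.4 0 0;-0.5 3.4 0 0;-0.5 3.4 0 0;-0.5 3.4 0 0",
)

```text
time_s: 2.1
tcp_pos: [0.4182, -0.1049, 0.1826]
ee_rot: [[1.0, 0.0, -0.0], [0.0, -1.0, 0.0], [-0.0, -0.0, -1.0]]
wrist_force: [0.3, -0.2, -0.1]
gripper_width: 0.577
gripper_force: 0.0
```

Emit:
step_arm(
  targets="0 3.4 0 0;0 3.4 0 0;0 3.4 0 0;0 2 0 0;0 0 0 0;0 0 0 0;0 0 0 0",
)

```text
time_s: 2.68
tcp_pos: [0.4187, -0.225, 0.1824]
ee_rot: [[1.0, -0.0, -0.001], [-0.0, -1.0, 0.0], [-0.001, -0.0, -1.0]]
wrist_force: [0.0, 0.8, 0.5]
gripper_width: 0.574
gripper_force: 0.0
```

Emit:
step_arm(
  targets="0.15 1.25 0 0;0 0 2.5 0;0 0 2.5 0;0 0 2.5 0;0 0 2.5 0;0 0 2 0;0 0 1.13 0;0 0 0 0;0 0 0 0",
)

```text
time_s: 3.43
tcp_pos: [0.4206, -0.237, 0.0514]
ee_rot: [[1.0, 0.002, -0.001], [0.002, -1.0, 0.0], [-0.001, -0.0, -1.0]]
wrist_force: [-0.5, -0.4, 0.3]
gripper_width: 0.578
gripper_force: 0.0
```

Emit:
step_arm(
  targets="0 0 0 0;0 0 0 0;0 0 0 0;0 0 0 0;0 0 0 0;0 0 0 0;0 0 0 0;0 0 0 0",
  claw=0.8,
)

```text
time_s: 4.1
tcp_pos: [0.4205, -0.2379, 0.0515]
ee_rot: [[1.0, -0.0, 0.0], [-0.0, -1.0, 0.0], [0.0, -0.0, -1.0]]
wrist_force: [-0.1, 0.8, -0.4]
gripper_width: 0.113
gripper_force: 0.0
```

Nothing is in the fingers, so I'll look.

Run:
```python
from h import *
s=sense(); print(s['gripper_width'],s['gripper_force'])
a=cap('scene')['frame'][170:280,160:270]; b=cap('top')['frame'][180:300,340:440]
cv2.imwrite('pics/p3.png',np.hstack([cv2.resize(a,(400,400),interpolation=2),cv2.resize(b,(333,400),interpolation=2)]))
```

```text
0.1134747673262125 0.0
```

View pics/p3.png

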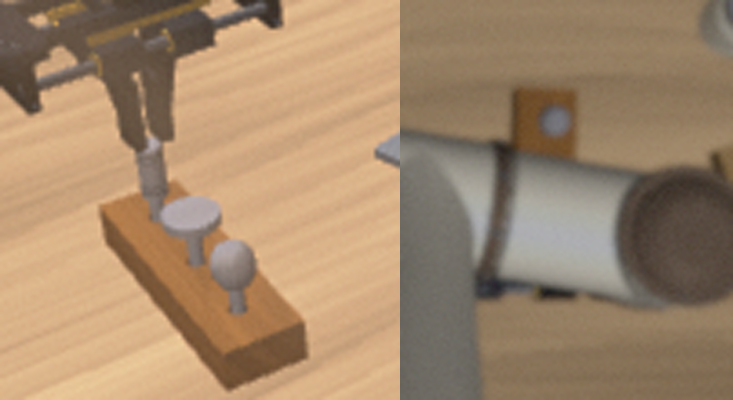

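The view shows the closed fingertips at or just behind the pin's head top, and the pin still upright in the rack. I'll check with projections.

Run:
```python
from h import *
s=ld('scene');t=ld('top')
k=lambda p: tuple(round((a-o)*400/110) for a,o in zip(proj(s,p),(160,170)))
for p in((.4205,-.2379,.0515),(.4205,-.2379,.088),(.4205,-.2379,.12),(.4205,-.2379,.03)): print(p,k(p),np.round(proj(s,p),1))
print(sense()['tcp_pos'])
```

```text
(0.4205, -0.2379, 0.0515) (155, 189) [202.6 222.1]
(0.4205, -0.2379, 0.088) (148, 144) [200.7 209.5]
(0.4205, -0.2379, 0.12) (142, 102) [199.1 198.1]
(0.4205, -0.2379, 0.03) (159, 216) [203.6 229.3]
[ 0.42054157 -0.2379271   0.05142844]
```

Run:
```python
from h import *
a=ld('scene')['frame'][160:250,160:250]; b=ld('top')['frame'][225:285,340:400]
cv2.imwrite('pics/p4.png',np.hstack([cv2.resize(a,(480,480),interpolation=0),cv2.resize(b,(320,480)[:1]*2,interpolation=0).repeat(1,0) if 0 else cv2.copyMakeBorder(cv2.resize(b,(320,320),interpolation=0),0,160,0,0,0)]))
```

```text
(no output)
```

View pics/p4.png

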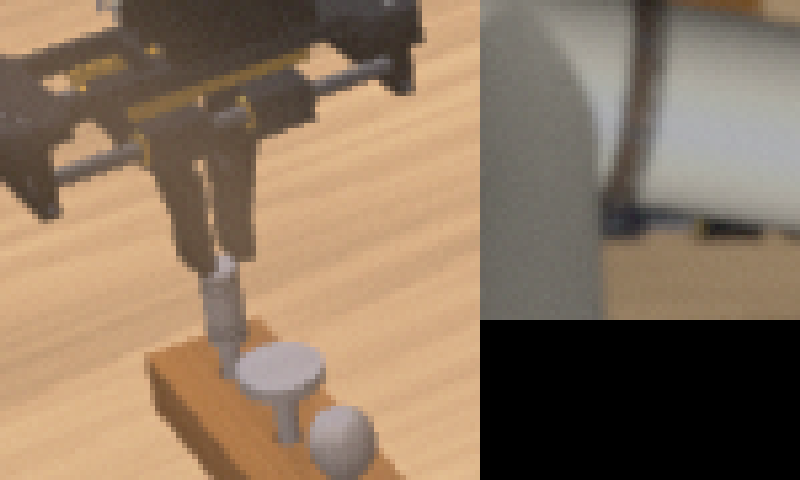

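Run:
```python
from h import *
s=ld('scene');t=ld('top')
R=np.array([[.9316,-.3634,0],[-.3634,-.9316,0],[0,0,-1]]);T=np.array([.2268,.5817,.1818])
for q in((0,.0435,0),(0,-.0435,0),(0,0,-.07),(0,.095,-.07),(0,-.095,-.07)): print(q,np.round(proj(s,T+R@np.array(q)),1),np.round(proj(t,T+R@np.array(q)),1))
a=cv2.imread('pics/scene0.png')[10:90,340:440]; cv2.imwrite('pics/p5.png',cv2.resize(a,(600,480),interpolation=0))
```

```text
(0, 0.0435, 0) [375.5  82.7] [ 88.7 343.6]
(0, -0.0435, 0) [398.7  80.4] [ 56.8 331. ]
(0, 0, -0.07) [388.9  61.1] [ 54.8 342.7]
(0, 0.095, -0.07) [362.6  63.5] [ 92.4 357.5]
(0, -0.095, -0.07) [414.4  58.8] [ 17.5 328. ]
```

View pics/p5.png

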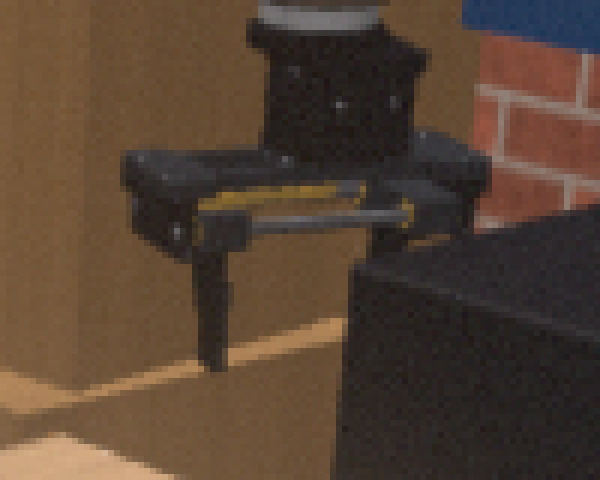

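Both views put the real fingertips about 36 mm higher than the reported TCP: the tip is at (375.8,71.7) against a predicted (375.5,82.7) at the start, and level with the pin top here. So I'll trust the picture and the missed grip, and go down cautiously. The first step stays above the rack whichever reading is right.

Emit:
step_arm(
  targets="0 0 0 0;0 0 0 0;0 0 0 0;0 0 0 0;0 0 0 0;0 0 0 0;0 0 0 0;0 0 0 0",
  claw=5,
)

```text
time_s: 4.87
tcp_pos: [0.4206, -0.2379, 0.0515]
ee_rot: [[1.0, 0.0, -0.0], [0.0, -1.0, -0.0], [-0.0, 0.0, -1.0]]
wrist_force: [-0.3, -0.6, -0.4]
gripper_width: 0.554
gripper_force: 0.0
```

Emit:
step_arm(
  targets="0 0 0.5 0;0 0 0.5 0;0 0 0.5 0;0 0 0.4 0;0 0 0 0;0 0 0 0",
)

```text
time_s: 5.37
tcp_pos: [0.4203, -0.2378, 0.032]
ee_rot: [[1.0, -0.0, -0.001], [-0.0, -1.0, 0.0], [-0.001, -0.0, -1.0]]
wrist_force: [0.4, -0.2, 0.2]
gripper_width: 0.573
gripper_force: 0.0
```

Run:
```python
from h import *
s=cap('scene'); a=s['frame'][160:250,160:250]
print(sense()['tcp_pos'],sense()['wrist_force'])
p=sense()['tcp_pos']
for dy in(-.025,.025):
  for z in(0,.03,.036,.042): print(dy,z,np.round((np.array(proj(s,p+[0,dy,z]))-160)*5.333))
cv2.imwrite('pics/p6.png',cv2.resize(a,(480,480),interpolation=0))
```

```text
[ 0.42057658 -0.23792282  0.03228328] [0.46406023 1.1823119  0.56178458]
-0.025 0 [182. 386.]
-0.025 0.03 [174. 331.]
-0.025 0.036 [172. 320.]
-0.025 0.042 [170. 309.]
0.025 0 [281. 346.]
0.025 0.03 [274. 293.]
0.025 0.036 [272. 282.]
0.025 0.042 [271. 271.]
```

View pics/p6.png

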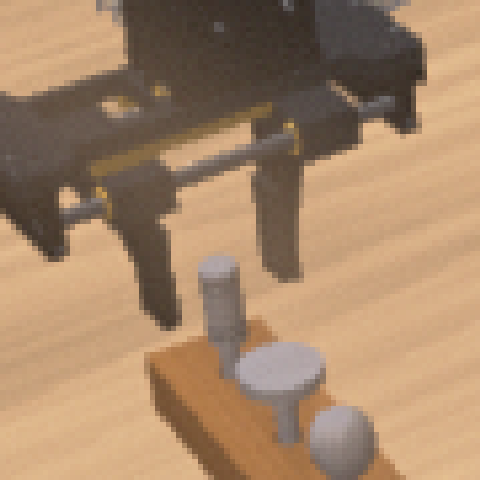

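The open fingertips are at (168,328) and (285,280), which puts the true tip about 35 mm above the reported z. I'll go down 1.6 cm more and grip.

Emit:
step_arm(
  targets="0 0 0.5 0;0 0 0.5 0;0 0 0.3 0;0 0 0.3 0;0 0 0 0;0 0 0 0",
)

```text
time_s: 5.92
tcp_pos: [0.4204, -0.2379, 0.0162]
ee_rot: [[1.0, -0.0, -0.001], [-0.0, -1.0, 0.0], [-0.001, -0.0, -1.0]]
wrist_force: [-0.1, 0.3, -1.7]
gripper_width: 0.576
gripper_force: 0.0
```

Emit:
step_arm(
  targets="0 0 0 0;0 0 0 0;0 0 0 0;0 0 0 0;0 0 0 0;0 0 0 0;0 0 0 0;0 0 0 0;0 0 0 0;0 0 0 0",
  claw=0.8,
)

```text
time_s: 6.75
tcp_pos: [0.4206, -0.2379, 0.0165]
ee_rot: [[1.0, 0.0, 0.0], [0.0, -1.0, -0.0], [0.0, 0.0, -1.0]]
wrist_force: [0.4, 0.2, -0.2]
gripper_width: 0.198
gripper_force: 29.9
```

Emit:
step_arm(
  targets="0 0 -0.5 0;0 0 -1.5 0;0 0 -2 0;0 0 -3 0;0 0 -3 0;0 0 0 0",
)

```text
time_s: 7.25
tcp_pos: [0.4246, -0.2393, 0.1225]
ee_rot: [[1.0, 0.001, 0.011], [0.001, -1.0, -0.004], [0.011, 0.004, -1.0]]
wrist_force: [0.2, -1.1, -0.7]
gripper_width: 0.196
gripper_force: 29.9
```

Emit:
step_arm(
  targets="1.35 -2.71 0 0;1.35 -2.71 0 0;1.35 -2.71 0 0;1.35 -2.71 0 0;1.35 -2.71 0 0;1.35 -2.71 0 0;1.35 -2.71 0 0;1.35 -2.71 0 0;1.35 -2.71 0 0;0 0 0 0",
)

```text
time_s: 8.08
tcp_pos: [0.5446, 0.0099, 0.1161]
ee_rot: [[1.0, 0.004, 0.002], [0.004, -1.0, 0.001], [0.002, -0.001, -1.0]]
wrist_force: [0.3, -1.1, -0.7]
gripper_width: 0.202
gripper_force: 29.9
```

Emit:
step_arm(
  targets="0 0 0 6.9;0 0 0 6.9;0 0 0 6.9;0 0 0 6.9;0 0 0 0;0 0 0 0",
)

```text
time_s: 8.58
tcp_pos: [0.5416, 0.0057, 0.1161]
ee_rot: [[0.887, -0.461, -0.001], [-0.461, -0.887, -0.0], [-0.001, 0.0, -1.0]]
wrist_force: [0.6, -0.5, -1.1]
gripper_width: 0.197
gripper_force: 29.9
```

Run:
```python
from h import *
s=cap('scene'); p=sense()['tcp_pos'];print(p)
x0,y0=270,120
tip=p-[0,0,.0085]; print('tip pred',[round((a-o)*6) for a,o in zip(proj(s,tip),(x0,y0))],'headbase',[round((a-o)*6) for a,o in zip(proj(s,tip+[0,0,.04]),(x0,y0))])
cv2.imwrite('pics/p7.png',cv2.resize(s['frame'][y0:y0+100,x0:x0+130],(780,600),interpolation=0))
```

```text
[0.54168803 0.00577388 0.11619449]
tip pred [254, 422] headbase [254, 337]
```

View pics/p7.png

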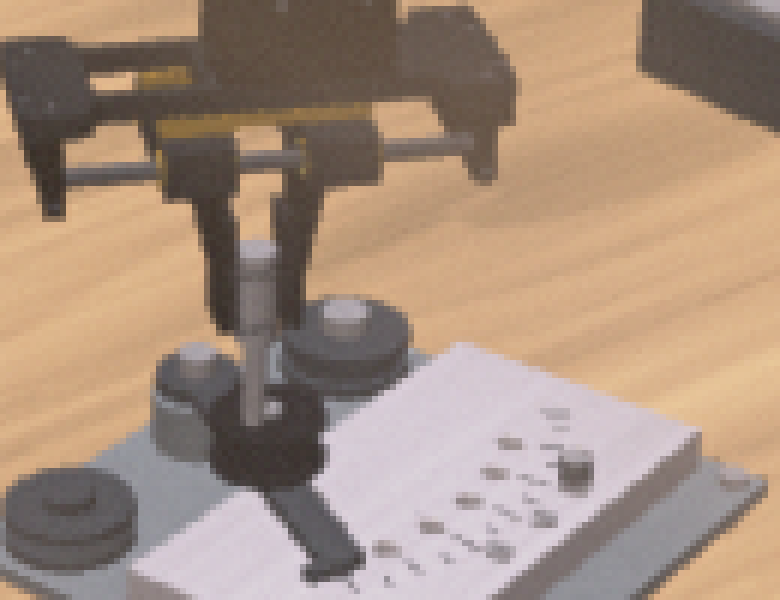

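The pin hangs upright at (254,422), exactly where predicted, on the free side of the arm. Now I'll descend and sweep.

Emit:
step_arm(
  targets="0 0 2 0;0 0 2 0;0 0 1.5 0;0 0 1 0;0 0 0.6 0;0 0 0 0;0 0 0 0",
)

```text
time_s: 9.22
tcp_pos: [0.5425, 0.006, 0.0458]
ee_rot: [[0.887, -0.463, 0.001], [-0.463, -0.887, -0.0], [0.001, -0.0, -1.0]]
wrist_force: [0.6, -0.4, -0.9]
gripper_width: 0.2
gripper_force: 29.9
```

Emit:
step_arm(
  targets="-0.009 -0.524 0 -2;-0.009 -0.524 0 -2;-0.009 -0.524 0 -2;-0.009 -0.524 0 -2;-0.009 -0.524 0 -2;-0.009 -0.524 0 -2;0 0 0 0;0 0 0 0",
)

```text
time_s: 9.88
tcp_pos: [0.5542, 0.0349, 0.0466]
ee_rot: [[0.963, -0.269, 0.001], [-0.269, -0.963, -0.0], [0.001, 0.0, -1.0]]
wrist_force: [-0.0, -2.6, 0.5]
gripper_width: 0.202
gripper_force: 30.0
```

Emit:
step_arm(
  targets="0 0 0.15 0;-0.009 -0.524 0 -2;-0.009 -0.524 0 -2;-0.009 -0.524 0 -2;-0.009 -0.524 0 -2;-0.009 -0.524 0 -2;-0.009 -0.524 0 -2;-0.009 -0.524 0 -2;-0.009 -0.524 0 -2;-0.009 -0.524 0 -2;-0.009 -0.524 0 -2;0 0 0 0",
)

```text
time_s: 10.88
tcp_pos: [0.559, 0.0869, 0.0443]
ee_rot: [[0.997, 0.077, 0.0], [0.077, -0.997, -0.001], [0.0, 0.001, -1.0]]
wrist_force: [1.3, -3.6, 0.0]
gripper_width: 0.196
gripper_force: 30.0
```

Emit:
step_arm(
  targets="-0.009 -0.524 0 -2;-0.009 -0.524 0 -2;-0.009 -0.524 0 -2;-0.009 -0.524 0 -2;-0.009 -0.524 0 -2;-0.009 -0.524 0 -2;-0.009 -0.524 0 -2;0 0 0 0;0 0 0 0;0 0 0 0",
)

```text
time_s: 11.72
tcp_pos: [0.552, 0.1222, 0.0443]
ee_rot: [[0.949, 0.314, 0.001], [0.314, -0.949, -0.0], [0.001, 0.001, -1.0]]
wrist_force: [1.6, -5.1, 0.3]
gripper_width: 0.195
gripper_force: 30.0
```

Run:
```python
from h import *
s=cap('scene'); q=sense(); p=q['tcp_pos'];print(p,q['wrist_force'],q['moment'])
d=np.array([.5421,.1423])-p[:2]; R=q['ee_rot']; print('to hole, tool xy mm',(R.T@np.r_[d,0])*1000)
x0,y0=280,130
tip=p-[0,0,.0085]
print('tip pred',[round((a-o)*6) for a,o in zip(proj(s,tip),(x0,y0))],'hole',[round((a-o)*6) for a,o in zip(proj(s,[.5421,.1423,.032]),(x0,y0))],'head top',[round((a-o)*6) for a,o in zip(proj(s,tip+[0,0,.08]),(x0,y0))])
cv2.imwrite('pics/p8.png',cv2.resize(s['frame'][y0:y0+100,x0:x0+130],(780,600),interpolation=0))
```

```text
[0.55202128 0.12213432 0.04432262] [ 1.47719278 -4.8636577   0.89262315] [-1.74216644 -0.54509155  0.02165945]
to hole, tool xy mm [-3.09219676e+00 -2.22603801e+01 -1.62036349e-02]
tip pred [415, 427] hole [433, 410] head top [423, 269]
```

View pics/p8.png

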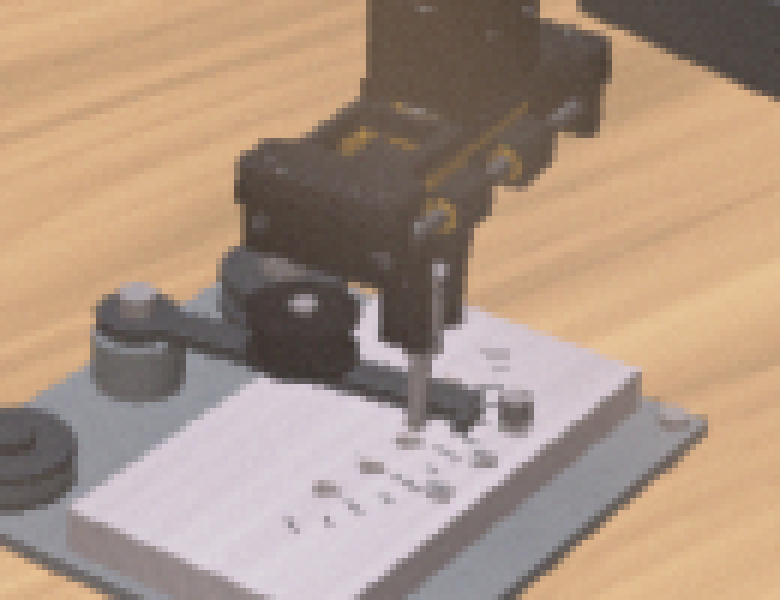

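The pin is past the 0.06 hole (408,440), pushing the arm, with the tip at (415,430) as predicted. On to the target.

Emit:
step_arm(
  targets="-0.04 -0.524 0 -2;-0.04 -0.524 0 -2;-0.04 -0.524 0 -2;-0.04 -0.524 0 -2;0 -0.12 0 0;0 0 0 0;0 0 0 0;0 0 0 0",
)

```text
time_s: 12.43
tcp_pos: [0.5431, 0.1425, 0.0444]
ee_rot: [[0.897, 0.443, 0.002], [0.443, -0.897, 0.0], [0.002, 0.001, -1.0]]
wrist_force: [3.5, -5.2, -0.4]
gripper_width: 0.193
gripper_force: 30.1
```

```bash
cat > d.py <<'E'
from h import *
q=sense(); p=q['tcp_pos'];print(p,q['wrist_force'])
R=q['ee_rot']
for hx in([.5421,.1423],[.5416,.1417]): print('to hole, tool mm',(R.T@np.r_[np.array(hx)-p[:2],0])*1000)
E
python3 d.py
```

```text
[0.54310625 0.14252243 0.04438138] [ 3.47439375 -5.20011816 -0.37631474]
to hole, tool mm [-1.00074375 -0.24601096 -0.0023214 ]
to hole, tool mm [-1.71469332  0.07065026 -0.00362234]
```

Emit:
step_arm(
  targets="-0.12 0 0 0;0 0 0.2 0;0 0 0.1 0;0 0 0.1 0;0 0 0.1 0;0 0 0.1 0;0 0 0 0;0 0 0 0",
)

```text
time_s: 13.1
tcp_pos: [0.5427, 0.1421, 0.0389]
ee_rot: [[0.897, 0.443, 0.004], [0.443, -0.897, 0.001], [0.004, 0.001, -1.0]]
wrist_force: [2.6, -4.4, 1.2]
gripper_width: 0.199
gripper_force: 30.1
```

Emit:
step_arm(
  targets="0 0 0.1 0;0 0 0.1 0;0 0 0 0;0 0 0 0",
)

```text
time_s: 13.43
tcp_pos: [0.5427, 0.1421, 0.0369]
ee_rot: [[0.897, 0.443, 0.004], [0.443, -0.897, 0.001], [0.003, 0.001, -1.0]]
wrist_force: [3.9, -4.1, 0.9]
gripper_width: 0.198
gripper_force: 30.0
```

It is entering the hole: the tip is 3.6 mm below the plate's top with 1 N. Continuing in steps.

Emit:
step_arm(
  targets="0 0 0.1 0;0 0 0.1 0;0 0 0.1 0;0 0 0.1 0;0 0 0 0;0 0 0 0",
)

```text
time_s: 13.93
tcp_pos: [0.5426, 0.1421, 0.0329]
ee_rot: [[0.897, 0.443, 0.003], [0.443, -0.897, 0.001], [0.003, 0.001, -1.0]]
wrist_force: [2.3, -4.6, 2.1]
gripper_width: 0.198
gripper_force: 30.0
```

```bash
python3 d.py; python3 -c "
from h import *
print(sense()['moment'],sense()['ee_rot'][:,2])"
```

```text
[0.54259266 0.14212336 0.03287176] [ 2.33200735 -4.59615271  2.09015638]
to hole, tool mm [-0.36355497 -0.37648282 -0.0015275 ]
to hole, tool mm [-1.07750065 -0.05981758 -0.00369277]
[-1.69712307 -1.15390307  0.04601259] [ 3.38349927e-03  7.89195033e-04 -9.99993965e-01]
```

Emit:
step_arm(
  targets="0 0 0.15 0;0 0 0.15 0;0 0 0.15 0;0 0 0.15 0;0 0 0.15 0;0 0 0.15 0;0 0 0.1 0;0 0 0 0;0 0 0 0",
)

```text
time_s: 14.68
tcp_pos: [0.5427, 0.1421, 0.0228]
ee_rot: [[0.897, 0.443, 0.003], [0.443, -0.897, 0.001], [0.003, 0.001, -1.0]]
wrist_force: [3.0, -5.3, 1.3]
gripper_width: 0.202
gripper_force: 30.0
```

Emit:
step_arm(
  targets="0 0 0.1 0;0 0 0.1 0;0 0 0.1 0;0 0 0.1 0;0 0 0 0;0 0 0 0",
)

```text
time_s: 15.18
tcp_pos: [0.5428, 0.1421, 0.019]
ee_rot: [[0.897, 0.443, 0.004], [0.443, -0.897, 0.001], [0.004, 0.001, -1.0]]
wrist_force: [2.6, -6.3, 1.7]
gripper_width: 0.198
gripper_force: 30.0
```

Emit:
step_arm(
  targets="0 0 0.05 0;0 0 0.05 0;0 0 0.05 0;0 0 0 0;0 0 0 0",
)

```text
time_s: 15.6
tcp_pos: [0.5431, 0.1421, 0.0184]
ee_rot: [[0.896, 0.443, 0.004], [0.443, -0.896, 0.001], [0.004, 0.001, -1.0]]
wrist_force: [2.4, -6.2, 6.7]
gripper_width: 0.194
gripper_force: 30.0
```

The bottom is felt at exactly the expected depth. I'll unload and open.

Emit:
step_arm(
  targets="0 0 -0.06 0;0 0 0 0;0 0 0 0",
)

```text
time_s: 15.85
tcp_pos: [0.5429, 0.1421, 0.0185]
ee_rot: [[0.897, 0.443, 0.004], [0.443, -0.897, 0.001], [0.004, 0.001, -1.0]]
wrist_force: [3.0, -4.7, 3.9]
gripper_width: 0.2
gripper_force: 30.0
```

Emit:
step_arm(
  targets="0 0 0 0;0 0 0 0;0 0 0 0;0 0 0 0;0 0 0 0;0 0 0 0;0 0 0 0",
  claw=4.5,
)

```text
time_s: 16.43
tcp_pos: [0.5404, 0.1426, 0.0167]
ee_rot: [[0.896, 0.445, -0.001], [0.445, -0.896, 0.0], [-0.001, -0.0, -1.0]]
wrist_force: [0.6, 0.9, 0.0]
gripper_width: 0.506
gripper_force: 0.0
```

Emit:
step_arm(
  targets="0 0 -0.5 0;0 0 -1 0;0 0 -1.5 0;0 0 -2 0;0 0 -2.5 0;0 0 -2.5 0;0 0 -2 0;0 0 0 0;0 0 0 0",
)

```text
time_s: 17.18
tcp_pos: [0.5416, 0.143, 0.1393]
ee_rot: [[0.896, 0.445, 0.004], [0.445, -0.896, 0.002], [0.004, -0.0, -1.0]]
wrist_force: [0.3, -0.3, -0.7]
gripper_width: 0.517
gripper_force: 0.0
```

Emit:
step_arm(
  targets="-2 3 0 0;-2 3 0 0;-2 3 0 0;-2 3 0 0;-2 3 0 0;-1 3 0 0;0 0 0 0;0 0 0 0;0 0 0 0",
)

```text
time_s: 17.93
tcp_pos: [0.5217, -0.0677, 0.1364]
ee_rot: [[0.896, 0.444, -0.002], [0.444, -0.896, 0.0], [-0.001, -0.001, -1.0]]
wrist_force: [0.1, 0.9, 0.4]
gripper_width: 0.516
gripper_force: 0.0
```

Run:
```python
from h import *
s=cap('scene'); t=cap('top')
print(sense()['tcp_pos'],sense()['wrist_force'])
x0,y0=270,140
for h in(.032,.05,.09): print(h,[round((a-o)*4) for a,o in zip(proj(s,[.5421,.1423,h]),(x0,y0))])
A=cv2.resize(s['frame'][y0:y0+110,x0:x0+130],(520,440),interpolation=0)
B=cv2.resize(t['frame'][175:285,215:285],(280,440),interpolation=0)
cv2.imwrite('pics/p9.png',np.hstack([A,B]))
```

```text
[ 0.52203585 -0.06686557  0.13667299] [ 0.39380154 -0.52419517  0.06907557]
0.032 [329, 234]
0.05 [330, 211]
0.09 [333, 159]
```

View pics/p9.png

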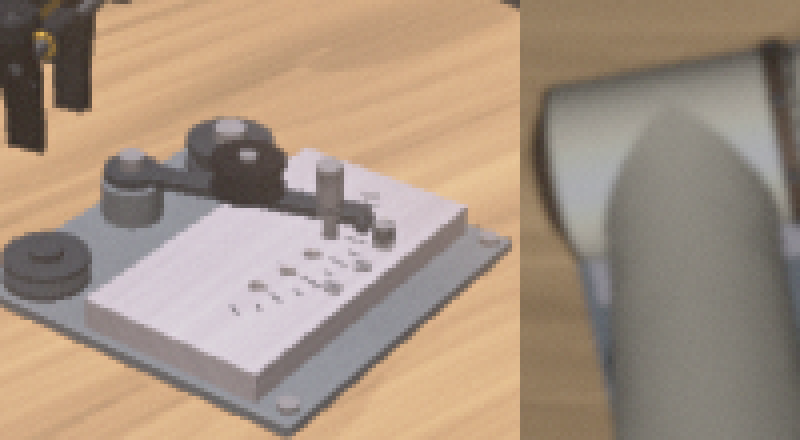

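The pin stands upright and fully home in the hole by the nut: head top at (330,163), shank foot at (330,234). The arm rests on it with the tongue at the nut (383,233), and the gripper is clear.

```bash
python3 -c "
from station import r
print(r.finish_job())"
```

```text
the job is handed in; nothing more can be done
None
```

The straight-headed pin is seated fully home and upright in the stop hole beside the knurled nut, with the tensioner arm resting on it and the gripper clear, and the job is handed in; the reported TCP z was about 35 mm below the real fingertips, so the first grip closed on nothing and I corrected from the pictures.

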